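# Load the cap dispenser's follower weight and feed the first cap

## Robot

A 7-joint arm with a two-finger parallel gripper is mounted at the origin on the work surface. World frame = base frame: x ahead of the robot, y to its left, z up, the work surface at z = 0. Lengths are in mm, angles in rad, forces in N, time in s.
With the tool pointing down it reaches from about 400 to 850 mm from the base axis. Payload 6.9 kg.
Tool frame: the origin (TCP) lies at the very end of the fingers, on their centre line; the grasp point (between the pads) lies 19 mm behind it (ctrl.hold_point_z is the distance from the TCP to the grasp point, in mm); z points along the fingers, x is the direction in which the jaws open and shut, and the axes are right-handed (so a half turn about z gives the same grasp; the last joint's range is limited). The gripper opens to 85 mm and grips with 20 to 120 N. Pads are 22 mm wide; open, the fingers measure 114 mm over their backs; the gripper's body (76 mm by 85 mm) begins 54 mm behind the grasp point. The pads swing forward as they close: fully open they stand 13 mm farther back than shut.
Start: joints at [0.105, 0.507, -0.238, 1.5, 0.126, 1.149, -0.155], TCP at [624.989, -0.025, 231.275] pointing down, gripper open.
Joint ranges: [-3.08, 3.08], [-0.24, 2.05], [-1.43, 1.35], [0, 2.5], [-1.52, 4.66], [0.17, 1.96], [-2.89, 2.89]. Speed limits (rad/s): [2.39, 2.39, 3.14, 3.14, 3.14, 3.14, 3.14].

## Interface

Orientations are given as a unit quaternion [w, x, y, z].
In Python, from station import ctrl, viewer gives the robot as it stands.
- The arm moves only by the tool step_arm, never from a script. Its argument "rows" is a list of rows, each a list of 4 numbers: the shift along the world's x, y, z in cm, then the turn about the world's z in rad. In form: [[dx, dy, dz, spin], ...]. A call has 1 to 20 rows; each row shifts and turns the commanded pose from where the row before left it; what a row does not reach is not made up. A row lasts 1/10 s, in which the tool goes at most 50 mm and 8.59 degrees, less where a joint would pass 70% of its speed; a pose out of reach is approached as far as the arm can. A call with a gripper value outside its range is refused whole. "fingers" is the finger opening in cm, from 0 to 8.54, set as the call begins (left out, the last holds). The fingers move at their own pace and stop on an object; "force" is the grip in N (left out, the last holds). Time passes only in rows, so rows that do not move let the fingers close. It gives the time, the measured TCP pose, the force and the opening at its end, in the units of the state.
- ctrl.state(): the state, without advancing time (a new reading comes with each control period).
- viewer.camera(name): name is "scene" or "side" or "wrist"; returns (picture, depth): 420x560x3 uint8, red, green, blue; 420x560 float32, mm along the optical axis (not along the pixel's ray), 0 where there is no reading.
- viewer.get_calibration(name): a dict with "intrinsics" (3x3 intrinsics, pixels), "rvec" (rotation vector, rad) and "tvec" (3), from world to camera coordinates, as OpenCV has them. Camera axes: x right, y down, z forward; pixel columns grow to the right and rows downward; lengths in mm; the calibration is good to about 2 mm. A picture is of the moment at which its call begins: read the wrist's pose just before it. get_calibration takes no time and is no camera call; for the wrist camera it gives the pose at the moment of the call.
- ctrl.job_done(): hands the job in, once; it reports no verdict.
The state is a dict: "time": time; "qpos": joint angles; "qvel": joint speeds; "joint_torque": joint torques, N m; "eef_pos": TCP position; "tcp_rot": TCP orientation; "wrist_force": force on the tool from outside, world axes, zero at the start; "moment": the same for the moment, N m; "grip_width": opening from 0.0 (shut) to 1.0 (fully open).
Only numpy, scipy, OpenCV 4.12 (cv2) and the standard library are available. Lean on these libraries where they do the work, as an engineer would, in place of code of your own. Each camera call takes 0.05 s, during which the arm holds its last target. There are 200 camera calls.

## Task

Get the cap dispenser going: stand the follower weight up and drop it foot-down, ball knob uppermost, into the magazine so that it sits on the stack of caps. Then, with the weight let go, push the sprung slide once, all the way in, and let it come fully back, so that exactly one cap lies in the outlet. Leave the other things on the bench where they are.

Things in the scene. Friction and masses are not known exactly. Their poses are not given: they have to be found in the camera images.
- dispenser: hand-operated cap dispenser screwed to the bench: grey foot plate 215 x 120 mm, feed deck with its top 28 mm above the bench, and over it a square upright magazine. Origin: on the bench under the magazine's axis. x is level, points from the slide's palm pad to the outlet and is the way the slide is pushed; z is up
- magazine_mouth (a point): centre of the magazine's open top, 200 mm above the bench; axes as the dispenser. The magazine is four steel corner angles with 10 mm slots between, clear inside 41 x 41 mm with sides along x and y, 46 mm outside, 54 mm over the dark tie band at the top. The foot plate's edge is 60 mm from the axis in y
- outlet (a point): middle of the outlet on the feed deck, 47 mm from the magazine's axis in x, 28 mm above the bench: a channel 42 mm wide between side rails 10 mm high, with an end stop 99 mm from the axis; a fed cap lies here
- slide (a joint): sprung slide at the dispenser's -x end: 0 = out at rest, 0.046 (m) = fully in against its stop. Its tongue pushes the lowest cap out under the magazine into the outlet; a spring brings it back when let go. Pushing takes about 4 N at the start, 10 N at the end of the stroke, and a few newtons more for the caps under the weight
- slide_pad (a point): centre of the outer face of the slide's upright round black palm pad (36 mm across, 10 mm thick, on a 10 mm rod), 34 mm above the bench. The face looks along the dispenser's -x; it is 160 mm from the magazine's axis with the slide at rest and 114 mm at the end of the stroke
- weight: follower weight: square aluminium bar 38 x 38 x 100 mm with a 10 mm steel neck and a black ball knob at one end, 147 mm long in all, 0.3 to 0.5 kg. It lies on the bench, left or right of the dispenser, ball roughly towards the robot. Origin: centre of the bar; its x axis runs along the bar from the plain end (the foot) to the ball. 50 mm from origin to foot face; the clear neck is 21 mm long
- weight_foot (a point): centre of the weight's foot face (plain end); axes as the weight
- weight_ball (a point): centre of the weight's ball knob, 26 mm in diameter, on the bar's axis, 34 mm beyond the bar's end and 134 mm from the foot; 19 mm above the bench while the weight lies. Held across the ball, the weight can swing about the line between the fingers
- cap1: white moulded cap, 38 mm across and 10 mm thick, number 1 from below of the five stacked in the magazine; origin: centre of its underside (the lowest lies on the feed deck; the top of the stack is 78 mm above the bench)
- cap2: white moulded cap, 38 mm across and 10 mm thick, number 2 from below of the five stacked in the magazine; origin: centre of its underside
- cap3: white moulded cap, 38 mm across and 10 mm thick, number 3 from below of the five stacked in the magazine; origin: centre of its underside
- cap4: white moulded cap, 38 mm across and 10 mm thick, number 4 from below of the five stacked in the magazine; origin: centre of its underside
- cap5: white moulded cap, 38 mm across and 10 mm thick, number 5 from below of the five stacked in the magazine; origin: centre of its underside
- step_gauge: bystander: stepped steel gauge block 120 x 30 x 36 mm lying on the bench, on the other side of the dispenser from the weight; origin under its centre
- tape_roll: bystander: roll of paper tape lying flat, 96 mm across, 45 mm high; origin under its centre
- marker: bystander: marker pen, 130 mm long, 20 mm thick, lying along its x axis; origin near its middle
- spare_cap_a: bystander: loose cap lying on the bench near the robot; origin: centre of its underside
- spare_cap_b: bystander: loose cap lying on the bench beyond the dispenser; origin: centre of its underside
- caliper: bystander: steel caliper 200 mm long lying along its x axis; origin under its middle
- grease_tin: bystander: closed round tin, 60 mm across, 50 mm high; origin under its centre
Not all that is in view belongs to the job. What is shaped like the weight but yellow is not meant.

How it is judged (in metres and radians):
On the way, in this order (a step that is already met when the one before it is completed fails the run):
1. the follower weight stands foot-down in the magazine on the stack of five caps, let go (horizontal distance between weight_foot and magazine_mouth below 0.006 m and z of weight_foot in the frame of dispenser between 0.07 and 0.083 m and angle between weight's own x axis and vertical below 0.12 rad and contact force between the fingers and weight below 0.2 N), for 0.3 s.
2. the slide is pushed in to the end of its stroke (over 44 of 46 mm) with the weight on the stack (value of joint slide above 0.044 m and horizontal distance between weight_foot and magazine_mouth below 0.006 m and horizontal distance between weight_ball and magazine_mouth below 0.01 m and z of weight_ball in the frame of dispenser above 0.16 m), for 0.05 s.
At the end, for the whole second after the job is handed in: Weight upright (0.12 rad) in the magazine, foot within 6 mm of its axis and 60 to 73 mm above the bench, on the four caps left there (within 6 mm of the axis); lowest cap in the outlet, centre 39 to 85 mm from the axis, 6 mm from mid-channel; slide within 4 mm of rest; all at rest (horizontal distance between each of weight_foot, cap2, cap3, cap4, cap5 and magazine_mouth below 0.006 m and z of weight_foot in the frame of dispenser between 0.06 and 0.073 m and angle between weight's own x axis and vertical below 0.12 rad and value of joint slide below 0.004 m and x of cap1 in the frame of dispenser between 0.039 and 0.085 m and y of cap1 in the frame of dispenser between -0.006 and 0.006 m and z of cap1 in the frame of dispenser below 0.034 m and linear speed of each of weight, cap1 below 0.02 m/s); the robot touches nothing.
It fails at once if the slide is pushed (over 15 mm) while the weight is not standing in the magazine (value of joint slide above 0.015 m and not (horizontal distance between weight_foot and magazine_mouth below 0.006 m and horizontal distance between weight_ball and magazine_mouth below 0.01 m and z of weight_ball in the frame of dispenser above 0.16 m)).
It fails at once if one of the bystanders is shifted by more than 30 mm (distance of any of step_gauge, tape_roll, marker, spare_cap_a, spare_cap_b, caliper, grease_tin from where it was at the start of the episode above 0.03 m).
It also fails if it takes over 72 s, if anything falls off the work surface, if the arm or the gripper's body presses on something with over 40 N, if the wrist force passes 120 N, or if a joint passes its speed limit or range.

## Working session

There is one attempt and no reset: what is moved stays moved. The work goes in short steps, Python scripts to look and compute and a tool call to move; the robot and the scene stay as the last step left them, time stands still between calls to the robot, and variables do not carry over. Pictures are saved under pics/ and viewed, about 8 in all and at most 12, crops included, and the job is handed in when it is done.

Besides the shell and the picture viewer there is one more tool, called after "Call:" in YAML: its name, and indented under it one key for each argument. step_arm: Moves the arm, as the interface text tells. Its arguments: {"type":"object","properties":{"rows":{"type":"array","items":{"type":"array","items":{"type":"number"}}},"fingers":{"type":"number"},"force":{"type":"number"}},"required":["rows"]}

```bash
ls; mkdir -p pics
cat > h.py <<'E'
import numpy as np, cv2
from station import ctrl, viewer
def cal(n):
    c=viewer.get_calibration(n); K=np.array(c["intrinsics"],float); R=cv2.Rodrigues(np.array(c["rvec"],float))[0]; t=np.array(c["tvec"],float).reshape(3)
    return K,R,t
def grab(n,name):
    c=cal(n); im,d=viewer.camera(n); cv2.imwrite(f"pics/{name}.png",im[:,:,::-1]); np.savez(f"pics/{name}.npz",im=im,d=d,K=c[0],R=c[1],t=c[2]); return im,d,c
def load(name):
    z=np.load(f"pics/{name}.npz"); return z["im"],z["d"],(z["K"],z["R"],z["t"])
def onplane(uv,h,c):
    K,R,t=c; o=-R.T@t; uv=np.atleast_2d(np.array(uv,float))
    r=(R.T@np.linalg.inv(K)@np.c_[uv,np.ones(len(uv))].T).T
    return o+r*((h-o[2])/r[:,2])[:,None]
def cloud(d,c):
    K,R,t=c; v,u=np.mgrid[:d.shape[0],:d.shape[1]]
    p=np.stack([(u-K[0,2])/K[0,0]*d,(v-K[1,2])/K[1,1]*d,d],-1)
    return (p-t)@R
def proj(P,c):
    K,R,t=c; return cv2.projectPoints(np.atleast_2d(np.array(P,float)),cv2.Rodrigues(R)[0],t,K,None)[0][:,0]
E
python3 - <<'E'
from h import *
for n in("scene","side","wrist"):
    im,d,c=grab(n,n+"0"); print(n,(-c[1].T@c[2]).round(),c[1][2].round(2),c[0][0,0])
a=[cv2.imread(f"pics/{n}0.png") for n in("scene","side")]
cv2.imwrite("pics/m0.png",cv2.resize(np.vstack(a),(560,840))[:, :]) 
print(ctrl.state())
E
```

```text
pics
scene [1317.  171. 1056.] [-0.64 -0.08 -0.76] 461.91996519694874
side [ 75. 955. 827.] [ 0.4  -0.72 -0.57] 506.5274641086156
wrist [625.  70. 372.] [-0.   -0.28 -0.96] 366.9742051297011
{'time': 0.15, 'qpos': array([ 0.10548304,  0.50814228, -0.23753612,  1.50087744,  0.12568218,
        1.14889748, -0.15479701]), 'qvel': array([ 0.00036466, -0.00158522, -0.00060871, -0.00305593,  0.00017852,
        0.00112444, -0.00041922]), 'joint_torque': array([-1.45638624e-03, -6.21010351e+01, -2.18872748e+00, -2.49840939e+01,
        1.27439146e-02,  9.07797832e-03,  3.50406015e-05]), 'eef_pos': array([ 6.24631233e+02, -5.22696629e-02,  2.30639635e+02]), 'tcp_rot': array([ 3.15714978e-06,  9.99999775e-01,  5.30869319e-06, -6.70404703e-04]), 'wrist_force': array([-0.41125928, -0.04320775, -0.11386398]), 'moment': array([-0.0167576 , -0.03345263,  0.03641383]), 'grip_width': 0.9989941260074254}
```

View pics/scene0.png

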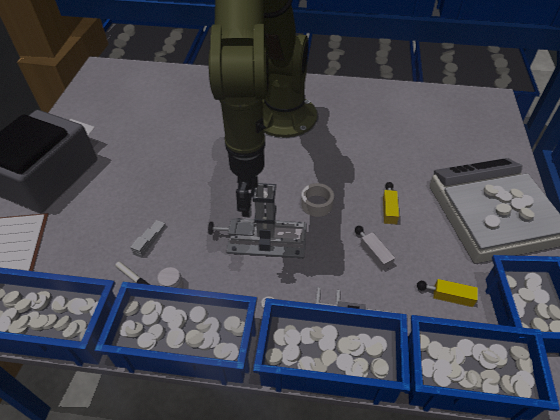

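View pics/side0.png

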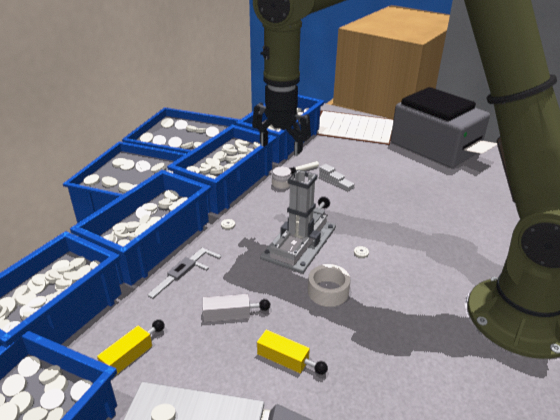

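The scene view shows the dispenser with its magazine near (265,205), pad near (211,228) and outlet to the right. The grey weight is at (378,248) with its ball at (360,231). There are two yellow decoys. The side view shows the weight at (230,308) with its ball at (265,305).

Run:
```python
from h import *
for n,box in(("scene0",(340,420,215,280)),("side0",(190,285,285,335))):
    im,d,c=load(n); P=cloud(d,c); u0,u1,v0,v1=box
    p=P[v0:v1,u0:u1].reshape(-1,3); s=im[v0:v1,u0:u1].reshape(-1,3).astype(int)
    ok=(d[v0:v1,u0:u1].ravel()>0)
    print(n,"bench z med",np.median(p[ok,2]))
    top=p[ok&(p[:,2]>32)&(p[:,2]<45)&(s.sum(1)>300)]
    r=cv2.minAreaRect(top[:,:2].astype(np.float32)); print("bar top",len(top),r,np.median(top[:,2]))
    b=p[ok&(p[:,2]>8)&(p[:,2]<45)&(s.max(1)<60)]; print("ball",len(b),b.mean(0),b.min(0),b.max(0))
for n in("scene0","side0"):
    im,d,c=load(n); P=cloud(d,c).reshape(-1,3); s=im.reshape(-1,3).astype(int)
    near=(d.ravel()>0)&(abs(P[:,0]-640)<250)&(abs(P[:,1])<250)
    for lo,hi in((2,8),(24,32),(180,205)):
        q=P[near&(P[:,2]>lo)&(P[:,2]<hi)]
        print(n,lo,hi,len(q),np.percentile(q[:,:2],[2,50,98],axis=0).round().tolist() if len(q) else '')
z,d,c=load("wrist0"); print(proj([[640,0,200]],c))
```

```text
scene0 bench z med 0.34097956386929973
bar top 435 ((531.1460571289062, 333.2166748046875), (90.3130111694336, 171.27734375), 85.70805358886719) 37.72616806013531
ball 62 [516.17752783 283.72572065  26.88981374] [494.05525037 268.40778072  13.22290445] [618.44311871 358.17745304  35.67745053]
side0 bench z med 0.018851046228282282
bar top 707 ((520.018310546875, 327.7730712890625), (192.5637664794922, 86.48377990722656), 1.6551852226257324) 36.872692804989846
ball 85 [495.74009021 284.24949875  24.26758262] [486.55276308 272.30078715   9.42343152] [506.64483734 291.76923407  33.06491413]
scene0 2 8 2130 [[400.0, -240.0], [615.0, 44.0], [764.0, 242.0]]
scene0 24 32 521 [[431.0, -169.0], [550.0, 77.0], [845.0, 185.0]]
scene0 180 205 285 [[526.0, -2.0], [558.0, 24.0], [580.0, 50.0]]
side0 2 8 1235 [[395.0, -223.0], [691.0, 105.0], [812.0, 241.0]]
side0 24 32 851 [[397.0, -201.0], [557.0, 73.0], [819.0, 222.0]]
side0 180 205 358 [[522.0, -6.0], [551.0, 23.0], [576.0, 50.0]]
[[318.33476372 251.70897655]]
```

View pics/wrist0.png

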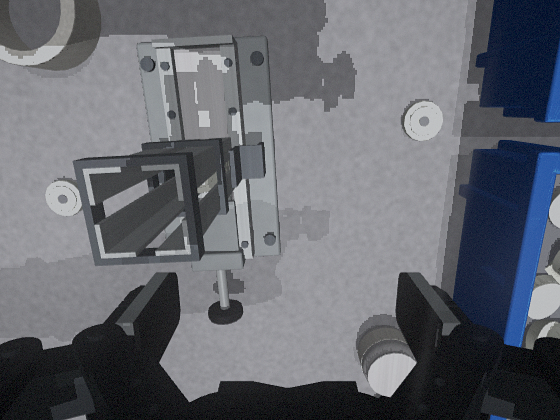

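The wrist view shows the magazine mouth with outer corners about (76,160), (193,152), (203,264) and (96,265). The pad is at (226,312). The foot plate's right edge runs from (268,37) to (280,255).

Run:
```python
from h import *
im,d,c=load("wrist0")
q=onplane([(76,160),(193,152),(203,264),(96,265)],200,c)[:,:2]
print("mouth outer",q.round(1).tolist(),q.mean(0),[np.linalg.norm(q[i]-q[i-1]).round(1) for i in range(4)])
for i,j in((3,0),(2,1)): e=q[j]-q[i]; print("dir",np.degrees(np.arctan2(e[1],e[0])))
for i,j in((0,1),(3,2)): e=q[j]-q[i]; print("dir",np.degrees(np.arctan2(e[1],e[0])))
P=cloud(d,c)
# top band points from depth
m=(d>0)&(P[...,2]>194)&(P[...,2]<206); m[:, 230:]=0; m[290:]=0
print("depth rect",cv2.minAreaRect(P[m][:,:2].astype(np.float32)),np.median(P[m][:,2]))
# foot plate
m=(d>0)&(P[...,2]>3)&(P[...,2]<50)&(P[...,0]>520)&(P[...,0]<690)&(P[...,1]<145)&(P[...,1]>-85)
for u,v in((268,45),(274,150),(279,245),(225,312),(60,200)): print((u,v),P[v,u].round(1))
# weight: side & scene
for n,box in(("scene0",(340,420,215,280)),("side0",(190,285,285,335))):
    im,d,c=load(n); P=cloud(d,c); u0,u1,v0,v1=box
    m=np.zeros(d.shape,bool); m[v0:v1,u0:u1]=1
    top=m&(d>0)&(abs(P[...,2]-37.5)<3)&(im.sum(2)>330)
    _,l,st,ce=cv2.connectedComponentsWithStats(top.astype(np.uint8)); k=1+st[1:,4].argmax()
    t=P[l==k]; print(n,"bar",len(t),cv2.minAreaRect(t[:,:2].astype(np.float32)))
    b=m&(im.max(2)<70)&(d>0)&(P[...,2]>12)
    _,l,st,ce=cv2.connectedComponentsWithStats(b.astype(np.uint8)); k=1+st[1:,4].argmax()
    print("ball px",ce[k],st[k],onplane(ce[k],19,c), P[l==k].mean(0), P[l==k][:,2].max())
```

```text
mouth outer [[525.0, 46.0], [580.3, 49.8], [581.5, -6.9], [526.8, -7.6]] [553.4100405   20.33130949] [np.float64(53.5), np.float64(55.4), np.float64(56.7), np.float64(54.6)]
dir 91.90526765251438
dir 91.16747686604815
dir 3.9665457568737597
dir 0.7267895817971883
depth rect ((550.965087890625, 20.055599212646484), (55.17445373535156, 54.52456283569336), 2.9819352626800537) 198.98479945352884
(268, 45) [605.5 126.1  -2.4]
(274, 150) [610.4  28.8   2.8]
(279, 245) [615.1 -70.5   8. ]
(225, 312) [ 560.9 -129.9   42.5]
(60, 200) [391.9 -21.5   9.4]
scene0 bar 366 ((568.5172729492188, 330.62139892578125), (99.572021484375, 39.61565399169922), 37.39476776123047)
ball px [376.07594937 256.15822785] [361 239  33  30 158] [[585.92036937 328.37641104  19.        ]] [588.65905156 327.40587126  23.31268732] 38.31629172015287
side0 bar 575 ((565.9573974609375, 328.68524169921875), (98.21142578125, 41.75926971435547), 36.964229583740234)
ball px [264.36781609 304.51724138] [260 300  10  10  87] [[498.5483989  279.41558951  19.        ]] [495.65270454 284.03121359  24.52191762] 33.064914127201725
```

Call:
step_arm:
  rows:
    - [-1.25,2.79,0,-0.0925]
    - [-1.25,2.79,0,-0.0925]
    - [-1.25,2.79,0,-0.0925]
    - [-1.25,2.79,0,-0.0925]
    - [-1.25,2.79,0,-0.0925]
    - [-1.25,2.79,0,-0.0925]
    - [-1.25,2.79,0,-0.0925]
    - [-1.25,2.79,0,-0.0925]
    - [-1.25,2.79,0,-0.0925]
    - [-1.25,2.79,0,-0.0925]
    - [0,0,-5,0]
    - [0,0,-3,0]
    - [0,0,0,0]
    - [0,0,0,0]
  fingers: 8.5
  force: 30

```text
time: 1.55
eef_pos: [500.1, 278.9, 151.6]
tcp_rot: [0.0, 0.895, -0.446, -0.0]
wrist_force: [0.2, -0.3, 0.5]
grip_width: 0.999
```

Run:
```python
from h import *
s=ctrl.state(); print(s["time"],s["eef_pos"],s["tcp_rot"])
im,d,c=grab("wrist","w1"); P=cloud(d,c)
print("cam",-c[1].T@c[2])
g=np.ptp(im.astype(int),axis=2)
near=(np.hypot(P[...,0]-540,P[...,1]-310)<140)&(d>0)
top=near&(abs(P[...,2]-38)<3)&(g<30)&(im.sum(2)>200)
_,l,st,ce=cv2.connectedComponentsWithStats(top.astype(np.uint8)); k=1+st[1:,4].argmax(); t=P[l==k]; print("bar",len(t),cv2.minAreaRect(t[:,:2].astype(np.float32)),np.median(t[:,2]))
b=near&(im.max(2)<60)&(P[...,2]>15)&(P[...,2]<40)
_,l,st,ce=cv2.connectedComponentsWithStats(b.astype(np.uint8)); k=1+st[1:,4].argmax(); print("ball",st[k],ce[k],onplane(ce[k],19,c),P[l==k].max(0),P[l==k].min(0))
```

```text
1.55 [500.11389481 278.90814478 151.56666341] [ 3.36931835e-04  8.94893934e-01 -4.46278705e-01 -2.22951612e-04]
cam [556.32249211 321.02976309 293.25399699]
bar 9129 ((568.0433959960938, 328.17523193359375), (99.7774429321289, 37.9933967590332), 37.0445556640625) 37.13603785821973
ball [274 186  33  31 773] [289.77490298 201.03492885] [[501.15832677 277.7125449   19.        ]] [513.95106524 290.49316384  32.79737506] [490.02773947 266.2052081   16.47509723]
```

View pics/w1.png

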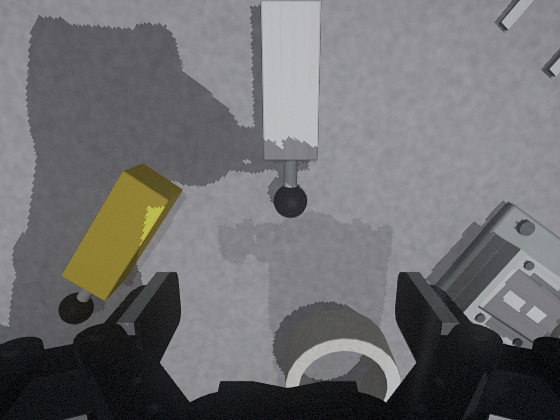

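The weight's bar runs from (291,0) to (290,160) with the ball at (290,201), and it is square to the jaws. The tape roll is clear of the fingers. I'll descend and grip the ball.

Call:
step_arm:
  rows:
    - [0.1,-0.13,-3,0]
    - [0,0,-4,0]
    - [0,0,-4,0]
    - [0,0,-2.5,0]
    - [0,0,-1.06,0]
    - [0,0,0,0]
    - [0,0,0,0]

```text
time: 2.3
eef_pos: [502.3, 278.3, 7.5]
tcp_rot: [-0.001, 0.895, -0.446, 0.001]
wrist_force: [0.2, 0.4, 1.4]
grip_width: 0.996
```

Call:
step_arm:
  rows:
    - [0,0,0,0]
    - [0,0,0,0]
    - [0,0,0,0]
    - [0,0,0,0]
    - [0,0,0,0]
    - [0,0,0,0]
    - [0,0,0,0]
    - [0,0,0,0]
    - [0,0,0,0]
    - [0,0,0,0]
  fingers: 1.5
  force: 30

```text
time: 3.3
eef_pos: [501.1, 277.7, 6.0]
tcp_rot: [-0.0, 0.895, -0.446, 0.0]
wrist_force: [-1.9, -0.6, 5.6]
grip_width: 0.28
```

Call:
step_arm:
  rows:
    - [0,0,0,0]
    - [0,0,0,0]
    - [0,0,-0.2,0]
    - [0,0,-0.2,0]
    - [0,0,0,0]
  fingers: 4.5

```text
time: 3.8
eef_pos: [500.7, 277.5, 1.2]
tcp_rot: [0.0, 0.895, -0.446, -0.0]
wrist_force: [-0.5, -0.2, -0.0]
grip_width: 0.524
```

Call:
step_arm:
  rows:
    - [0,0,0,0]
    - [0,0,0,0]
    - [0,0,0,0]
    - [0,0,0,0]
    - [0,0,0,0]
    - [0,0,0,0]
    - [0,0,0,0]
    - [0,0,0,0]
  fingers: 1.5
  force: 30

```text
time: 4.6
eef_pos: [500.9, 277.6, 1.7]
tcp_rot: [0.0, 0.895, -0.446, -0.0]
wrist_force: [-0.6, -0.6, 1.5]
grip_width: 0.277
```

Run:
```python
from h import *
print(ctrl.state()["wrist_force"]); grab("wrist","w2")
```

```text
[-0.627491   -0.55273615  1.54911977]
```

View pics/w2.png

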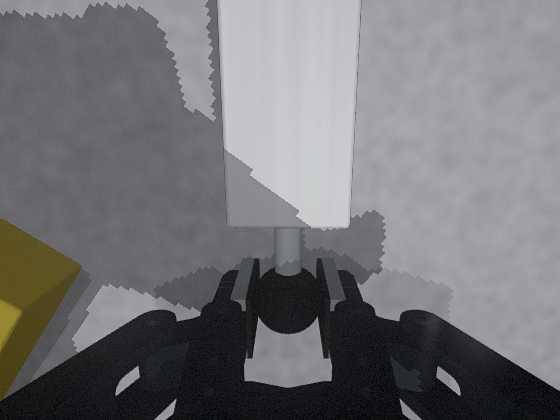

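The ball sits between the pads at about (289,300), with the neck pointing straight up the image. I'll swing it upright along an arc about the foot and then lift.

Call:
step_arm:
  rows:
    - [0.12,0.09,1.2,0]
    - [0.12,0.09,1.2,0]
    - [0.12,0.09,1.2,0]
    - [0.36,0.27,1.15,0]
    - [0.36,0.27,1.15,0]
    - [0.36,0.27,1.15,0]
    - [0.56,0.43,1,0]
    - [0.56,0.43,1,0]
    - [0.56,0.43,1,0]
    - [0.74,0.56,0.8,0]
    - [0.74,0.56,0.8,0]
    - [0.74,0.56,0.8,0]
    - [0.86,0.65,0.6,0]
    - [0.86,0.65,0.6,0]
    - [0.86,0.65,0.6,0]
    - [0.92,0.7,0.4,0]
    - [0.92,0.7,0.4,0]
    - [0.92,0.7,0.4,0]
    - [0,0,0,0]

```text
time: 6.55
eef_pos: [608.5, 359.6, 157.2]
tcp_rot: [-0.001, 0.895, -0.446, 0.0]
wrist_force: [0.2, 0.2, -3.8]
grip_width: 0.279
```

Call:
step_arm:
  rows:
    - [0,0,1,0]
    - [0,0,2,0]
    - [0,0,3,0]
    - [0,0,3,0]
    - [0,0,3,0]
    - [0,0,3,0]
    - [0,0,3,0]
    - [0,0,1.2,0]
    - [0,0,0,0]
    - [0,0,0,0]
    - [0,0,0,0]
    - [0,0,0,0]

```text
time: 7.75
eef_pos: [607.3, 358.4, 346.9]
tcp_rot: [0.001, 0.895, -0.446, -0.001]
wrist_force: [0.0, -0.7, -3.5]
grip_width: 0.286
```

Run:
```python
from h import *
print(ctrl.state()["wrist_force"]); 
a=grab("side","s3")[0];b=grab("scene","c3")[0];grab("wrist","w3")
cv2.imwrite("pics/m3.png",np.hstack([a[100:350,130:480],b[60:310,200:550]])[:,:,::-1])
```

```text
[ 0.04740072 -0.7024227  -3.47063544]
```

View pics/m3.png

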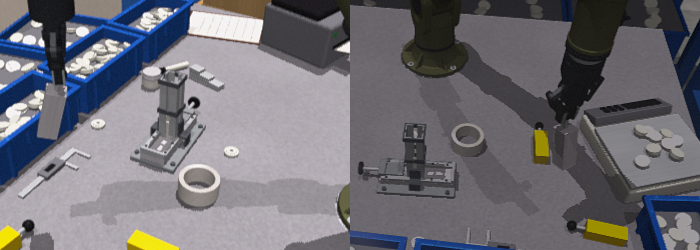

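The weight hangs from the ball, with the foot near (45,125) in the left crop, and looks slightly tilted. I'll measure the tilt and check for swinging.

```bash
cat >> h.py <<'E'
def hang(name,tcp,zt=17.3):
    im,d,c=load(name); P=cloud(d,c); zb=tcp[2]+zt
    m=(d>0)&(np.hypot(P[...,0]-tcp[0],P[...,1]-tcp[1])<75)&(P[...,2]<zb-38)&(P[...,2]>zb-140)&(im.max(2)>60)
    _,l,st,ce=cv2.connectedComponentsWithStats(m.astype(np.uint8)); k=1+st[1:,4].argmax()
    p=P[l==k]; pix=np.argwhere(l==k)[:,::-1]
    # slices by height: mean xy per z, slope
    bins=np.arange(zb-120,zb-45,10); mids=[];
    for z in bins:
        q=p[abs(p[:,2]-z)<5]
        if len(q)>8: mids.append([z,*q[:,:2].mean(0),len(q)])
    mids=np.array(mids); s=np.polyfit(mids[:,0],mids[:,1:3],1)
    return len(p),s[0],mids
E
python3 - <<'E'
from h import *
for i in range(3):
    if i: grab("side","s3"); grab("scene","c3")
    t=ctrl.state()["eef_pos"]
    for n in("s3","c3"):
        N,s,m=hang(n,t); print(n,N,"dx/dz,dy/dz",s.round(3), "along bar dir",(s@[.798,.6025]).round(3)); 
print(m.round(1))
E
```

```text
s3 1008 dx/dz,dy/dz [-0.216 -0.165] along bar dir -0.272
c3 644 dx/dz,dy/dz [-0.208 -0.035] along bar dir -0.187
s3 1004 dx/dz,dy/dz [-0.212 -0.165] along bar dir -0.269
c3 645 dx/dz,dy/dz [-0.225 -0.049] along bar dir -0.21
s3 1009 dx/dz,dy/dz [-0.213 -0.165] along bar dir -0.27
c3 652 dx/dz,dy/dz [-0.228 -0.058] along bar dir -0.216
[[245.3 646.7 378.7  88. ]
 [255.3 644.3 375.4  87. ]
 [265.3 642.8 376.7  84. ]
 [275.3 640.8 378.3  60. ]
 [285.3 637.7 377.2  65. ]
 [295.3 635.4 376.4  64. ]
 [305.3 632.9 375.7  57. ]
 [315.3 631.1 371.9  67. ]]
```

It is stuck by friction at 0.27 rad. I'll set the foot edge on the bench where the weight lay, bring it upright, let go so it stands flat, and regrip.

Call:
step_arm:
  rows:
    - [-0.6,-0.45,-2,0]
    - [-0.6,-0.45,-3.5,0]
    - [-0.6,-0.45,-3.5,0]
    - [-0.6,-0.45,-3.5,0]
    - [-0.6,-0.45,-3.5,0]
    - [-0.6,-0.45,-3,0]
    - [0,0,-1.5,0]
    - [0,0,-1,0]
    - [0,0,-0.5,0]
    - [0,0,-0.3,0]
    - [0,0,-0.3,0]
    - [0,0,-0.3,0]
    - [0,0,0,0]
    - [0,0,0,0]

```text
time: 9.5
eef_pos: [572.0, 331.8, 119.6]
tcp_rot: [-0.0, 0.895, -0.446, 0.0]
wrist_force: [0.1, 0.2, -2.0]
grip_width: 0.277
```

Call:
step_arm:
  rows:
    - [0,0,-0.15,0]
    - [0.2,0.15,-0.05,0]
    - [0.3,0.225,0,0]
    - [0.3,0.225,0,0]
    - [0.3,0.225,0,0]
    - [0.3,0.225,0,0]
    - [0.3,0.225,0,0]
    - [0.3,0.225,0,0]
    - [0.3,0.225,0,0]
    - [0.3,0.225,0,0]
    - [0.3,0.225,0,0]
    - [0,0,0,0]
    - [0,0,0,0]

```text
time: 10.8
eef_pos: [601.0, 353.4, 117.8]
tcp_rot: [-0.0, 0.895, -0.446, 0.0]
wrist_force: [-1.4, -1.7, 7.0]
grip_width: 0.28
```

Run:
```python
from h import *
t=ctrl.state()["eef_pos"];grab("side","s4"); grab("scene","c4")
for n in("s4","c4"):
    N,s,m=hang(n,t); print(n,N,"dx/dz,dy/dz",s.round(3), "along bar dir",(s@[.798,.6025]).round(3));
```

```text
s4 2774 dx/dz,dy/dz [ 0.006 -0.008] along bar dir 0.0
c4 1900 dx/dz,dy/dz [-0.023  0.054] along bar dir 0.015
```

Call:
step_arm:
  rows:
    - [0,0,0,0]
    - [0,0,0,0]
    - [0,0,0.2,0]
    - [0,0,0.2,0]
    - [0,0,0,0]
    - [0,0,0,0]
  fingers: 5

```text
time: 11.5
eef_pos: [600.8, 353.5, 121.2]
tcp_rot: [-0.0, 0.895, -0.446, 0.0]
wrist_force: [0.8, -0.6, -0.3]
grip_width: 0.589
```

Call:
step_arm:
  rows:
    - [0,0,0,0]
    - [0,0,0,0]
    - [0,0,0,0]
    - [0,0,0,0]
    - [0,0,0,0]
    - [0,0,0,0]
    - [0,0,0,0]
    - [0,0,0,0]
  fingers: 1.5
  force: 50

```text
time: 12.3
eef_pos: [600.9, 353.4, 121.4]
tcp_rot: [-0.0, 0.895, -0.446, 0.0]
wrist_force: [0.1, -0.7, 3.1]
grip_width: 0.271
```

Run:
```python
from h import *
s=ctrl.state(); t=s["eef_pos"]; print(t,s["tcp_rot"]);grab("side","s5"); grab("scene","c5"); grab("wrist","w5")
for n in("s5","c5"):
    N,s,m=hang(n,t); print(n,N,"dx/dz,dy/dz",s.round(3), "along bar dir",(s@[.798,.6025]).round(3));
```

```text
[600.93291168 353.4177221  121.37504954] [-1.48544695e-04  8.94917611e-01 -4.46231369e-01  1.15001809e-04]
s5 2171 dx/dz,dy/dz [0.009 0.002] along bar dir 0.009
c5 1568 dx/dz,dy/dz [-0.013  0.03 ] along bar dir 0.008
```

View pics/w5.png

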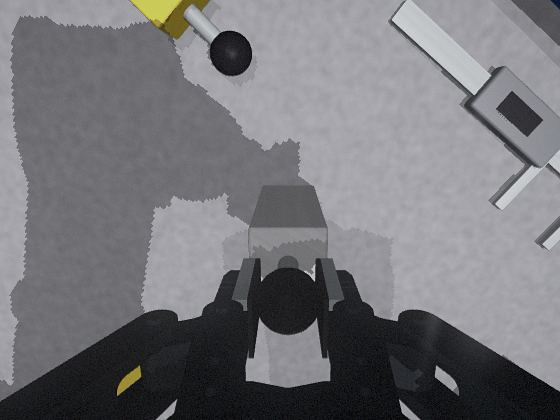

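The bar stands square and upright, with the foot's front edge from (265,186) to (313,186). Next is the dispenser's yaw, taken from the first wrist image.

Run:
```python
from h import *
im,d,c=load("wrist0"); g=cv2.cvtColor(im,cv2.COLOR_RGB2GRAY)
seg=cv2.createLineSegmentDetector().detect(g)[0][:,0]
for s in seg:
    L=np.hypot(s[2]-s[0],s[3]-s[1])
    if L>60 and s[0]<300 and s[1]<280 and 60<s[0]:
        h=200 if max(s[0],s[2])<215 and min(s[1],s[3])>140 else 8
        q=onplane([s[:2],s[2:]],h,c); e=q[1]-q[0]; print(s.round(), h, (np.degrees(np.arctan2(e[1],e[0]))%180).round(2), q[:,:2].round(1).tolist())
```

```text
[173.  49. 185. 138.] 8 93.18 [[518.9, 120.8], [523.3, 40.7]]
[242. 146. 233.  46.] 8 93.21 [[579.4, 33.6], [574.3, 124.0]]
[252. 257. 245. 178.] 8 93.09 [[585.7, -84.1], [581.1, 1.2]]
[222. 139. 229. 209.] 8 93.0 [[559.5, 39.7], [563.2, -31.5]]
[248. 177. 255. 256.] 8 93.12 [[584.6, 2.5], [589.2, -82.6]]
[152.  47. 231.  42.] 8 3.02 [[499.7, 123.1], [572.0, 126.9]]
[237.  42. 245. 144.] 8 93.16 [[577.5, 127.2], [582.6, 34.8]]
[181. 138. 173.  74.] 8 93.07 [[520.1, 40.6], [516.9, 99.2]]
[226. 212. 219. 139.] 8 92.67 [[560.1, -34.0], [556.7, 39.6]]
[199. 260.  96. 265.] 200 3.12 [[579.8, -4.9], [526.6, -7.8]]
[279. 254. 269. 106.] 8 93.08 [[614.5, -81.1], [606.3, 71.3]]
[275. 158. 281. 254.] 8 93.16 [[611.8, 21.4], [617.4, -81.3]]
[199. 258. 186. 156.] 200 93.13 [[579.6, -3.6], [576.8, 48.1]]
[158.  71. 167. 134.] 8 93.28 [[503.6, 102.5], [506.9, 44.4]]
[229.  34. 169.  38.] 8 3.2 [[571.1, 133.5], [516.4, 130.4]]
[269. 102. 265.  37.] 8 93.19 [[606.2, 74.7], [603.0, 131.3]]
```

Call:
step_arm:
  rows:
    - [0,0,1,0]
    - [0,0,2.5,0]
    - [0,0,3.5,0]
    - [0,0,3.5,0]
    - [0,0,3.5,0]
    - [0,0,3.5,0]
    - [0,0,3,0]
    - [0,0,1.5,0]
    - [0,0,0,0]

```text
time: 13.35
eef_pos: [601.1, 353.9, 343.6]
tcp_rot: [-0.002, 0.895, -0.446, 0.001]
wrist_force: [-0.4, -0.4, -4.2]
grip_width: 0.27
```

Call:
step_arm:
  rows:
    - [-0.15,-1,0,0.03]
    - [-0.3,-2,0,0.06]
    - [-0.3,-2,0,0.06]
    - [-0.3,-2,0,0.06]
    - [-0.3,-2,0,0.06]
    - [-0.3,-2,0,0.06]
    - [-0.3,-2,0,0.06]
    - [-0.3,-2,0,0.06]
    - [-0.3,-2,0,0.06]
    - [-0.3,-2,0,0.06]
    - [-0.3,-2,0,0.06]
    - [-0.3,-2,0,0.06]
    - [-0.3,-2,0,0.06]
    - [-0.3,-2,0,0.06]
    - [-0.3,-2,0,0.06]
    - [-0.3,-2,0,0.06]
    - [-0.3,-2,0,0.049]
    - [-0.05,-0.3,0,0]
    - [0,0,0,0]
    - [0,0,0,0]

```text
time: 15.35
eef_pos: [550.6, 21.8, 340.6]
tcp_rot: [-0.001, 1.0, 0.027, -0.001]
wrist_force: [0.1, 0.1, -3.5]
grip_width: 0.273
```

Run:
```python
from h import *
s=ctrl.state(); t=s["eef_pos"]; r=s["tcp_rot"]; print(t,np.degrees(2*np.arctan2(r[2],r[1])));im,d,c=grab("wrist","w6");grab("side","s6"); grab("scene","c6")
for n in("s6","c6"):
    N,q,m=hang(n,t,12.6); print(n,N,"dx/dz,dy/dz",q.round(3))
g=cv2.cvtColor(im,cv2.COLOR_RGB2GRAY)
for s in cv2.createLineSegmentDetector().detect(g)[0][:,0]:
    L=np.hypot(s[2]-s[0],s[3]-s[1])
    if L>20 and 150<s[0]<400 and s[1]<260: print(s.round(1),onplane([s[:2],s[2:]],200,c)[:,:2].round(1).tolist(),onplane([s[:2],s[2:]],t[2]-121.4,c)[:,:2].round(1).tolist())
cv2.imwrite("pics/w6c.png",cv2.resize(im[60:320,150:430,::-1],None,fx=2,fy=2))
```

```text
[550.5522991   21.83297577 340.561495  ] 3.1207270823986137
s6 770 dx/dz,dy/dz [-0.004 -0.01 ]
c6 376 dx/dz,dy/dz [0.001 0.016]
[260.7 256.9 260.1 279.4] [[530.9, -28.4], [531.1, -48.9]] [[531.9, -20.3], [532.1, -39.4]]
[206.6  47.2 202.   24.3] [[486.7, 129.5], [483.6, 144.1]] [[490.8, 127.0], [487.9, 140.5]]
[196.7  78.5 207.4  47.1] [[479.5, 108.2], [487.3, 129.7]] [[484.0, 107.1], [491.4, 127.1]]
[172.   89.7 190.3  81.6] [[461.4, 99.5], [474.9, 105.8]] [[467.2, 98.9], [479.7, 104.9]]
[271.9 184.  304.4 184.1] [[537.4, 33.5], [562.8, 34.8]] [[538.0, 37.5], [561.7, 38.7]]
[283.1 172.3 261.9 171.9] [[545.7, 43.2], [529.2, 42.6]] [[545.8, 46.5], [530.4, 46.0]]
[316.9 172.1 284.4 171.9] [[571.8, 44.9], [546.6, 43.6]] [[570.1, 48.0], [546.6, 46.8]]
[315.7 151.9 317.   85.6] [[569.7, 60.4], [567.0, 108.2]] [[568.2, 62.5], [565.6, 107.1]]
[317.8 196.6 324.9 220.8] [[574.0, 25.4], [581.3, 5.7]] [[572.2, 29.9], [579.0, 11.6]]
[211.9  29.4 213.5  60.7] [[490.5, 141.2], [491.7, 120.9]] [[494.4, 137.9], [495.4, 118.9]]
[259.6  84.4 260.5 151.9] [[525.1, 106.7], [527.6, 58.0]] [[526.6, 105.7]
[... 2890 characters left out ...]
.6 167.4 263.1 167.2] [[566.7, 48.2], [530.0, 46.3]] [[565.3, 51.2], [531.2, 49.4]]
[271.   86.9 272.2 146.9] [[533.5, 105.5], [536.3, 62.2]] [[534.4, 104.5], [537.0, 64.2]]
[250.6 232.2 274.3 233.7] [[521.9, -7.3], [541.2, -7.5]] [[523.6, -0.6], [541.6, -0.8]]
[333.1 215.6 333.1 239.4] [[587.6, 10.5], [589.4, -9.7]] [[584.8, 16.0], [586.5, -2.8]]
[334.6 180.6 333.4 213.1] [[586.1, 38.9], [587.6, 12.6]] [[583.5, 42.5], [584.8, 17.9]]
[221.  200.1 241.1 190.4] [[497.6, 18.2], [513.4, 27.0]] [[501.0, 23.2], [515.7, 31.4]]
[182.  211.4 203.1 208. ] [[466.6, 7.1], [483.4, 11.0]] [[472.0, 12.9], [487.7, 16.5]]
[180.6  96.6 159.3  95.4] [[467.6, 95.0], [451.9, 94.9]] [[472.9, 94.8], [458.4, 94.7]]
```

View pics/w6c.png

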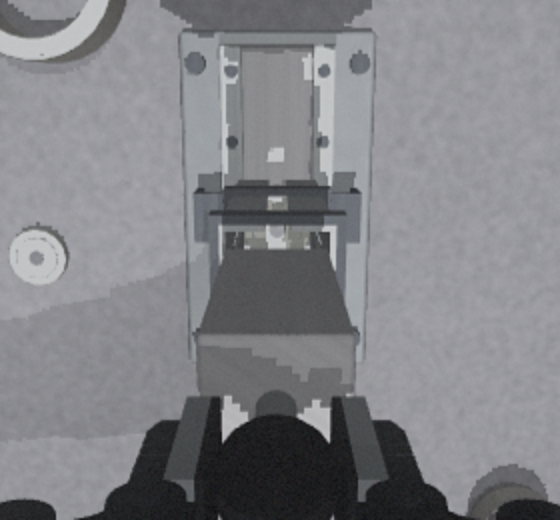

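The foot's front edge is at v≈184 and u 262–314. The band's far edge is at v 164–172. I'll lower closer, nudge +y and measure again.

Call:
step_arm:
  rows:
    - [0,0.15,-0.5,0]
    - [0,0.15,-0.5,0]
    - [0,0,-0.3,0]
    - [0,0,0,0]
    - [0,0,0,0]

```text
time: 16.0
eef_pos: [550.8, 23.4, 328.1]
tcp_rot: [0.0, 1.0, 0.027, -0.0]
wrist_force: [0.9, -0.2, -3.6]
grip_width: 0.268
```

Run:
```python
from h import *
s=ctrl.state(); t=s["eef_pos"]; print(t,s["wrist_force"]);im,d,c=grab("wrist","w7");grab("side","s7");grab("scene","c7")
a=cv2.resize(im[140:210,230:350,::-1],None,fx=6.6,fy=6.6,interpolation=cv2.INTER_NEAREST); print(a.shape)
cv2.imwrite("pics/w7c.png",a)
P=cloud(d,c)
for u in(266,275,288,300,310): print(u,[(int(v),im[v,u].sum()//3,int(P[v,u,2]),int(P[v,u,1])) for v in range(158,192,2)])
```

```text
[550.78123578  23.38167924 328.08054336] [ 0.93802537 -0.18419191 -3.63252657]
(462, 792, 3)
266 [(158, np.uint64(70), 114, 44), (160, np.uint64(70), 115, 43), (162, np.uint64(79), 121, 42), (164, np.uint64(79), 134, 42), (166, np.uint64(77), 144, 41), (168, np.uint64(74), 156, 42), (170, np.uint64(46), 190, 46), (172, np.uint64(67), 198, 45), (174, np.uint64(66), 198, 44), (176, np.uint64(77), 198, 43), (178, np.uint64(131), 197, 41), (180, np.uint64(111), 198, 39), (182, np.uint64(90), 129, 24), (184, np.uint64(106), 89, 14), (186, np.uint64(84), 213, 38), (188, np.uint64(85), 219, 38), (190, np.uint64(82), 225, 38)]
275 [(158, np.uint64(72), 113, 45), (160, np.uint64(65), 116, 43), (162, np.uint64(80), 121, 42), (164, np.uint64(79), 134, 42), (166, np.uint64(78), 145, 42), (168, np.uint64(79), 156, 42), (170, np.uint64(50), 190, 46), (172, np.uint64(64), 198, 46), (174, np.uint64(70), 198, 44), (176, np.uint64(75), 199, 43), (178, np.uint64(131), 199, 41), (180, np.uint64(127), 200, 40), (182, np.uint64(124), 77, 14), (184, np.uint64(120), 75, 11), (186, np.uint64(83), 212, 38), (
[... 961 characters left out ...]
 200, 41), (182, np.uint64(120), 75, 15), (184, np.uint64(114), 75, 13), (186, np.uint64(85), 212, 39), (188, np.uint64(81), 219, 39), (190, np.uint64(84), 225, 39)]
310 [(158, np.uint64(73), 113, 47), (160, np.uint64(70), 116, 45), (162, np.uint64(79), 120, 44), (164, np.uint64(74), 135, 44), (166, np.uint64(83), 144, 44), (168, np.uint64(78), 156, 44), (170, np.uint64(47), 191, 48), (172, np.uint64(68), 199, 47), (174, np.uint64(69), 198, 46), (176, np.uint64(70), 198, 44), (178, np.uint64(126), 199, 43), (180, np.uint64(120), 198, 41), (182, np.uint64(69), 137, 28), (184, np.uint64(141), 138, 26), (186, np.uint64(85), 211, 39), (188, np.uint64(82), 218, 39), (190, np.uint64(84), 223, 39)]
```

View pics/w7c.png

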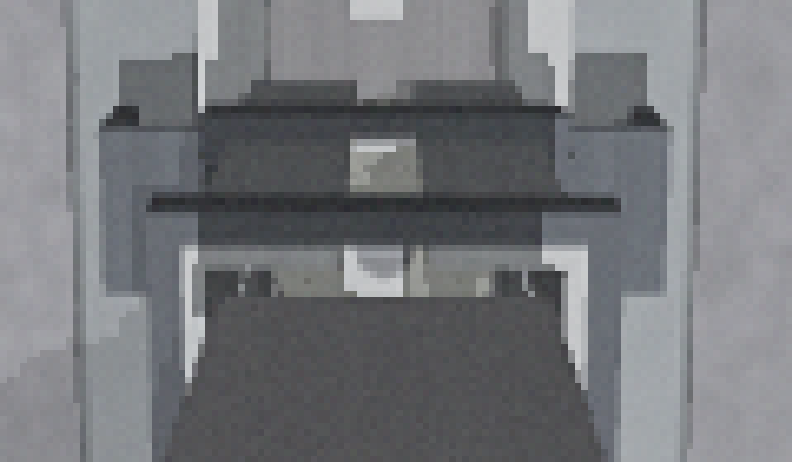

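The foot's front edge is at v=185, from u 261 to 315. The mouth's inner edge is at v≈181, with band sides at u 252 and 324. Depth puts the foot about 0.4 mm short in y and 0.3 mm in x. I'll correct that and start inserting slowly.

Call:
step_arm:
  rows:
    - [0.03,0.04,0,0]
    - [0,0,-0.3,0]
    - [0,0,-0.3,0]
    - [0,0,-0.3,0]
    - [0,0,-0.3,0]
    - [0,0,-0.3,0]
    - [0,0,-0.3,0]
    - [0,0,0,0]

```text
time: 16.95
eef_pos: [550.9, 23.8, 309.6]
tcp_rot: [0.0, 1.0, 0.027, -0.0]
wrist_force: [0.4, 0.3, -3.0]
grip_width: 0.271
```

Call:
step_arm:
  rows:
    - [0,0,-0.6,0]
    - [0,0,-0.6,0]
    - [0,0,-0.6,0]
    - [0,0,-0.6,0]
    - [0,0,-0.6,0]
    - [0,0,-0.6,0]
    - [0,0,-0.6,0]
    - [0,0,-0.6,0]
    - [0,0,0,0]

```text
time: 17.85
eef_pos: [550.6, 23.8, 261.2]
tcp_rot: [0.0, 1.0, 0.027, -0.001]
wrist_force: [-1.1, -0.7, -2.8]
grip_width: 0.266
```

Call:
step_arm:
  rows:
    - [0,0,-0.6,0]
    - [0,0,-0.6,0]
    - [0,0,-0.6,0]
    - [0,0,-0.6,0]
    - [0,0,-0.6,0]
    - [0,0,-0.6,0]
    - [0,0,-0.6,0]
    - [0,0,-0.6,0]
    - [0,0,-0.5,0]
    - [0,0,-0.3,0]
    - [0,0,0,0]
    - [0,0,0,0]

```text
time: 19.05
eef_pos: [551.2, 23.8, 206.3]
tcp_rot: [-0.0, 1.0, 0.027, 0.0]
wrist_force: [-0.3, 1.0, -3.9]
grip_width: 0.269
```

Call:
step_arm:
  rows:
    - [0,0,-0.2,0]
    - [0,0,0,0]

```text
time: 19.25
eef_pos: [551.1, 23.8, 204.1]
tcp_rot: [0.0, 1.0, 0.027, 0.0]
wrist_force: [-0.2, 0.5, -3.5]
grip_width: 0.27
```

Call:
step_arm:
  rows:
    - [0,0,0,0]
    - [0,0,0,0]
    - [0,0,0,0]
    - [0,0,0,0]
    - [0,0,0,0]
    - [0,0,0,0]
    - [0,0,2,0]
    - [0,0,3,0]
    - [0,0,3,0]
    - [0,0,3,0]
    - [0,0,1,0]
    - [0,0,0,0]
    - [0,0,0,0]
  fingers: 5.5

```text
time: 20.55
eef_pos: [550.6, 23.7, 323.1]
tcp_rot: [0.0, 1.0, 0.027, -0.001]
wrist_force: [0.4, -0.5, -0.4]
grip_width: 0.64
```

Run:
```python
from h import *
s=ctrl.state(); print(s["eef_pos"],s["wrist_force"])
w=grab("wrist","w8")[0];b=grab("side","s8")[0];g=grab("scene","c8")[0]
cv2.imwrite("pics/m8.png",np.hstack([cv2.resize(w,(400,300)),cv2.resize(b[150:300,220:420],(400,300))])[:,:,::-1])
for n in("s8","c8","w8"):
    im,d,c=load(n);P=cloud(d,c);m=(d>0)&(np.hypot(P[...,0]-551,P[...,1]-21)<25)&(P[...,2]>203)&(P[...,2]<240)
    p=P[m]; print(n,len(p),p.min(0).round(1) if len(p) else '',p.max(0).round(1) if len(p) else '')
```

```text
[550.63813903  23.72045247 323.06190711] [ 0.43445451 -0.51929282 -0.39189792]
s8 88 [537.8  12.6 203.4] [562.6  35.7 225.8]
c8 88 [533.5   4.1 203.3] [567.2  34.9 226.3]
w8 1010 [539.4   8.8 208.3] [564.6  33.2 225.3]
```

View pics/m8.png

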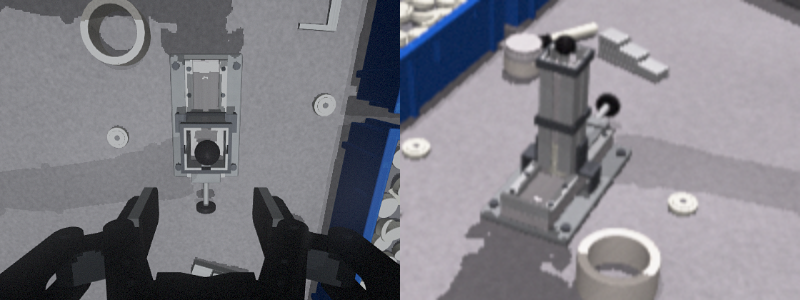

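The weight is seated: the ball top is at z≈225.5, matching 212+13. The wrist image shows the pad at about (206,207), and something lies at (210,265) beyond it. I'll check the obstacles and the pad position before pushing.

Run:
```python
from h import *
for n in("c8","s8","w8"):
    im,d,c=load(n);P=cloud(d,c)
    m=(d>0)&(P[...,0]>460)&(P[...,0]<700)&(P[...,1]>-330)&(P[...,1]<-90)&(P[...,2]>12)&(P[...,2]<150)
    if n=="w8": m[250:]&=(P[...,2][250:]<60)
    N,l,st,ce=cv2.connectedComponentsWithStats(m.astype(np.uint8))
    for k in range(1,N):
        if st[k,4]>25: p=P[l==k]; print(n,st[k,4],np.percentile(p,1,axis=0).round(),np.percentile(p,99,axis=0).round(),im[l==k].mean(0).round())
print(ctrl.state()["qpos"])
```

```text
c8 473 [ 542. -328.   12.] [ 659. -275.   39.] [103. 102. 106.]
c8 111 [ 550. -137.   22.] [578. -91.  53.] [69. 67. 71.]
s8 321 [ 539. -326.   12.] [ 656. -277.   38.] [173. 171. 175.]
s8 123 [ 541. -139.   18.] [574. -97.  53.] [72. 70. 73.]
w8 578 [ 543. -139.   21.] [576. -91.  51.] [81. 82. 85.]
w8 502 [ 540. -303.   12.] [ 606. -275.   25.] [141. 144. 147.]
[ 0.05816382  0.33056895 -0.21060716  1.53279579  0.07049     1.28836556
 -0.10723181]
```

Call:
step_arm:
  rows:
    - [0.1,-1,0,0]
    - [0.12,-2.6,0,0]
    - [0.12,-2.7,0,0]
    - [0.12,-2.7,0,0]
    - [0.12,-2.7,0,0]
    - [0.12,-2.7,0,0]
    - [0.12,-2.7,0,0]
    - [0.12,-2,0,0]
    - [0,-0.77,-1,0]
    - [0,0,-3,0]
    - [0,0,-4,0]
    - [0,0,-4,0]
    - [0,0,-4,0]
    - [0,0,-4,0]
    - [0,0,-4,0]
    - [0,0,-3,0]
    - [0,0,-2,0]
    - [0,0,-0.9,0]
    - [0,0,0,0]
  fingers: 0
  force: 40

```text
time: 22.6
eef_pos: [559.4, -174.2, 23.7]
tcp_rot: [-0.001, 1.0, 0.027, -0.001]
wrist_force: [1.1, 0.8, 0.2]
grip_width: 0.001
```

Run:
```python
from h import *
print(ctrl.state()["eef_pos"])
im,d,c=grab("wrist","w9"); grab("side","s9")
cv2.imwrite("pics/w9c.png",im[:,:,::-1])
```

```text
[ 559.44997096 -174.18459134   23.72562443]
```

View pics/w9c.png

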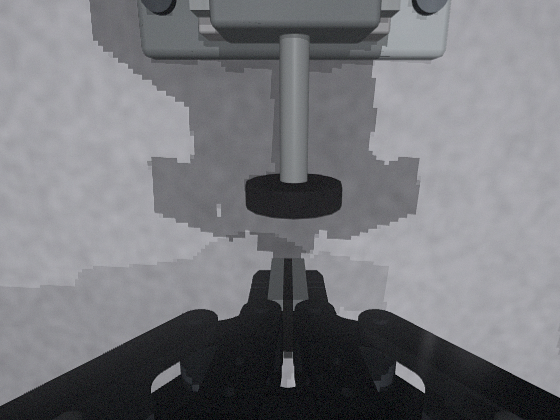

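The fingers (288,260) are lined up with the pad (294,200). I'll push along the slide axis.

Call:
step_arm:
  rows:
    - [0,0.5,0,0]
    - [0,0.5,0,0]
    - [0,0.5,0,0]
    - [0,0.5,0,0]
    - [-0.03,0.4,0,0]
    - [-0.03,0.4,0,0]
    - [-0.03,0.4,0,0]
    - [-0.03,0.4,0,0]
    - [-0.02,0.4,0,0]
    - [-0.02,0.4,0,0]
    - [-0.02,0.4,0,0]
    - [0,0,0,0]

```text
time: 23.9
eef_pos: [559.3, -130.3, 25.5]
tcp_rot: [0.002, 1.0, 0.026, 0.001]
wrist_force: [1.9, -10.0, 0.4]
grip_width: -0.001
```

Call:
step_arm:
  rows:
    - [-0.02,0.4,0,0]
    - [-0.02,0.4,0,0]
    - [-0.02,0.4,0,0]
    - [-0.02,0.4,0,0]
    - [-0.02,0.4,0,0]
    - [-0.02,0.3,0,0]
    - [0,0,0,0]

```text
time: 24.6
eef_pos: [558.1, -107.9, 25.5]
tcp_rot: [0.002, 1.0, 0.025, 0.001]
wrist_force: [1.1, -10.7, -0.6]
grip_width: -0.0
```

Call:
step_arm:
  rows:
    - [-0.01,0.2,0,0]
    - [-0.01,0.2,0,0]
    - [0,0.1,0,0]
    - [0,0,0,0]

```text
time: 25.0
eef_pos: [557.9, -104.6, 25.5]
tcp_rot: [0.003, 1.0, 0.025, 0.001]
wrist_force: [1.8, -14.6, -0.6]
grip_width: -0.002
```

Call:
step_arm:
  rows:
    - [-0.01,0.2,0,0]
    - [0,0.1,0,0]
    - [0,0,0,0]

```text
time: 25.3
eef_pos: [557.9, -104.5, 25.6]
tcp_rot: [0.005, 1.0, 0.023, 0.001]
wrist_force: [2.7, -21.2, -1.3]
grip_width: -0.0
```

Force rises without motion, so the slide is at its stop. I'll confirm from the images before letting it back.

Run:
```python
from h import *
for n in("side","scene","wrist"):
    im,d,c=grab(n,"e_"+n);P=cloud(d,c)
    m=(d>0)&(abs(P[...,0]-558)<25)&(P[...,1]<-60)&(P[...,1]>-170)&(P[...,2]>40)&(P[...,2]<56)
    if n=="wrist": m[250:]=0
    print(n,m.sum(),np.percentile(P[m][:,1],[1,10,50,90,99]).round() if m.any() else '')
    im0,d0,c0=load({"side":"s9","scene":"c8","wrist":"w9"}[n]);P0=cloud(d0,c0)
    m=(d0>0)&(abs(P0[...,0]-560)<25)&(P0[...,1]<-60)&(P0[...,1]>-170)&(P0[...,2]>40)&(P0[...,2]<56)
    if n=="wrist": m[250:]=0
    print(" before",m.sum(),np.percentile(P0[m][:,1],[1,10,50,90,99]).round())
    o=(d>0)&(np.hypot(P[...,0]-549,P[...,1]-70)<40)&(im.min(2)>150)&(P[...,2]>30)&(P[...,2]<45); print(" cap?",o.sum(),P[o].mean(0).round(1) if o.any() else '')
```

```text
side 111 [-109. -100.  -80.  -64.  -61.]
 before 128 [-169. -166. -130.  -66.  -62.]
 cap? 72 [556.7  77.9  36.1]
scene 152 [-101.  -89.  -74.  -62.  -61.]
 before 149 [-136. -132.  -73.  -62.  -61.]
 cap? 0 
wrist 8718 [-84. -79. -70. -62. -60.]
 before 8093 [-139. -136.  -81.  -76.  -74.]
 cap? 0
```

Call:
step_arm:
  rows:
    - [0,0.2,0,0]
    - [0,0,0,0]
    - [0.01,-0.4,0,0]
    - [0.01,-0.4,0,0]
    - [0.02,-0.4,0,0]
    - [0.02,-0.4,0,0]
    - [0.02,-0.4,0,0]
    - [0.02,-0.4,0,0]
    - [0.02,-0.4,0,0]
    - [0.02,-0.4,0,0]
    - [0.02,-0.4,0,0]
    - [0.02,-0.4,0,0]
    - [0.02,-0.4,0,0]
    - [0.02,-0.4,0,0]
    - [0.02,-0.4,0,0]
    - [0,-0.5,0,0]
    - [0,-1,0,0]
    - [0,-1.5,0,0]
    - [0,0,0,0]

```text
time: 27.35
eef_pos: [558.8, -179.1, 24.9]
tcp_rot: [0.001, 1.0, 0.025, -0.0]
wrist_force: [-0.8, -0.0, -0.3]
grip_width: 0.003
```

Call:
step_arm:
  rows:
    - [0,-1,1,0]
    - [0,0,3,0]
    - [0,0,4,0]
    - [0,0,4,0]
    - [0,0,4,0]
    - [0,0,4,0]
    - [0,0,4,0]
    - [0,0,4,0]
    - [0,0,2,0]
    - [0,0,0,0]
    - [0,0,0,0]

```text
time: 28.45
eef_pos: [559.2, -185.9, 325.6]
tcp_rot: [0.0, 1.0, 0.027, 0.0]
wrist_force: [0.3, 0.1, -0.6]
grip_width: -0.004
```

Run:
```python
from h import *
print(ctrl.state()["time"],ctrl.state()["wrist_force"])
ims=[]
for n in("side","scene","wrist"):
    im,d,c=grab(n,"f_"+n);P=cloud(d,c); ims.append(im)
    m=(d>0)&(abs(P[...,0]-560)<25)&(P[...,1]<-85)&(P[...,1]>-170)&(P[...,2]>40)&(P[...,2]<56)
    print(n,"pad",m.sum(),np.percentile(P[m][:,1],[1,10,50]).round() if m.any() else '')
    b=(d>0)&(np.hypot(P[...,0]-551,P[...,1]-21)<25)&(P[...,2]>203)&(P[...,2]<240)&(im.max(2)<70)
    print(" ball",b.sum(),P[b].min(0).round(1),P[b].max(0).round(1)) if b.any() else None
    o=(d>0)&(np.hypot(P[...,0]-547,P[...,1]-80)<45)&(P[...,2]>35)&(P[...,2]<45)&(im.min(2)>110)
    if o.any():
        r=(P[o][:,:2]-[551,21.5]); x=r@[-.0544,.9985]; y=r@[-.9985,-.0544]; print(" cap n",o.sum(),"x",x.min().round(1),x.max().round(1),"y",y.min().round(1),y.max().round(1))
a,b,w=ims
cv2.imwrite("pics/mf.png",np.hstack([cv2.resize(a[150:300,220:420],(400,300)),cv2.resize(b[170:270,190:323],(400,300))])[:,:,::-1])
```

```text
28.45 [ 0.28507726  0.1458848  -0.57075828]
side pad 42 [-139. -136. -131.]
 ball 55 [536.9  11.7 203.1] [559.8  33.8 213.1]
 cap n 220 x 14.3 103.0 y -32.1 34.7
scene pad 53 [-137. -135. -129.]
 ball 67 [5.409e+02 3.000e-01 2.033e+02] [566.8  34.9 215.6]
 cap n 42 x 42.4 103.1 y -34.0 31.8
wrist pad 255 [-139. -138. -134.]
```

View pics/mf.png

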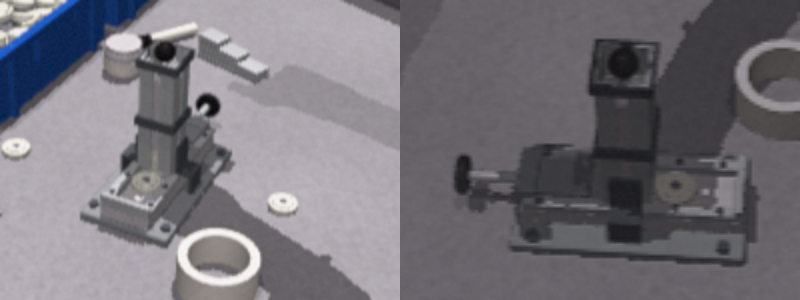

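The left crop shows one cap at (146,181) and the right crop shows it at (677,185), with the pad back out and the ball about 10 mm lower. I'll do a last position check on the cap.

Run:
```python
from h import *
for n,uv in(("f_side",(293,240.5)),("f_scene",(282,231.7))):
    im,d,c=load(n); p=onplane(uv,38,c)[0]; r=p[:2]-[551,21.5]; print(n,p.round(1),"x",(r@[-.0544,.9985]).round(1),"y",(r@[-.9985,-.0544]).round(1))
for n in("side","scene"):
    a,_,c=load(n+"0"); P=cloud(load("f_"+n)[1],c); P0=cloud(load(n+"0")[1],c)
    m=(abs(P[...,2]-P0[...,2])>8)&(P0[...,2]<60)&(P0[...,2]>5)&(P[...,2]<60)&(abs(P[...,0]-600)<300)&(abs(P[...,1])<400)
    N,l,st,ce=cv2.connectedComponentsWithStats(m.astype(np.uint8)); print(n,[(ce[k].round().tolist(),int(st[k,4])) for k in range(1,N) if st[k,4]>25])
```

```text
f_side [543.6  69.5  38. ] x 48.3 y 4.8
f_scene [550.9  67.2  38. ] x 45.6 y -2.4
side [([292.0, 240.0], 73), ([230.0, 306.0], 1175)]
scene [([281.0, 232.0], 74), ([376.0, 248.0], 728)]
```

Cap centre is about 47 mm from the axis. Only the weight and the fed cap have changed place. Handing in.

```bash
python3 -c "
from station import ctrl
print(ctrl.job_done())"
```

```text
the job is handed in; nothing more can be done
None
```

The job is done and handed in at about 28.6 s of the 72 s; no verdict was reported.

**What I did:**
- I gripped the weight by its ball and swung it up. Friction in the grip left it hanging 0.27 rad off vertical, so I stood it upright on the bench, let go and regripped it at under 0.02 rad.
- I lined it up over the magazine with the wrist camera, lowered it in without any sideways force, dropped it the last 5 mm or so and let go.
- I then pushed the slide once until the force rose to 21 N with no further movement, pushed 2 mm more, and let it come back.

**Last checks:**
- **Weight:** the ball top was at about 225 mm after the drop, as it should be on five caps. It is now about 10 mm lower, on the four caps left.
- **Cap:** one cap lies in the outlet, about 46–48 mm from the axis. The two cameras disagree on its sideways position (+4.8 and −2.4 mm, limit 6 mm). The channel holds it between its rails, so I put this down to calibration error.
- **Slide:** the pad face is back at its rest reading, y of about −139 mm. I could not read the slide joint itself, so full stroke is judged from the force and the fed cap.
- **Bystanders:** before/after depth pictures show nothing changed except the weight and the fed cap, and the arm is clear of everything.

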